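# Put the socket set back in its tray

### The job

Put the socket set back in its plywood tray on the shed bench: stand each of the three round steel sockets upright in the cup of its own size (the smallest in the smallest cup, the middle one in the middle cup, the largest in the largest), and lay the ratchet handle flat in the long bay beside the cups. The hexagonal coupling nut and the open-ended spanner are not part of the set: leave them where they are.

Things in the scene. Friction and masses are not known exactly. Their poses are not given: they have to be found in the camera images.
- socket_small: the small deep socket: a round bright-steel cylinder, 26 mm in diameter and 60 mm tall, with a shallow waist and a dark square drive hole (13 mm) in its top face; it stands upright on the bench. Origin: centre of its underside, z up along its axis. About 0.15 kg
- socket_medium: the medium deep socket: a round bright-steel cylinder, 36 mm in diameter and 60 mm tall, with a shallow waist and a dark square drive hole (13 mm) in its top face; it stands upright on the bench. Origin: centre of its underside, z up along its axis. About 0.28 kg
- socket_large: the large deep socket: a round bright-steel cylinder, 46 mm in diameter and 60 mm tall, with a shallow waist and a dark square drive hole (13 mm) in its top face; it stands upright on the bench. Origin: centre of its underside, z up along its axis. About 0.42 kg
- ratchet: ratchet handle, 180 mm long, lying flat along its x: black rectangular grip (18 mm wide, 20 high, x = -91 to +9 mm), steel neck 14 mm wide (top 17 mm up), round steel head at x = +72 mm (34 mm across, 22 high) with a 12 mm square stub on top (34 mm high in all). Origin: underside, mid-length, z up; balances near x = 0; pinch the grip across y at x = -10 mm. About 0.4 kg
- cup_small: the small cup: a shallow round grey cup, fixed in the tray, 44 mm inside diameter, 50 mm outside, 16 mm high, its inner floor 3 mm above its origin (rim 16 mm above it). Origin: centre of its underside, which rests 5 mm above the bench. The three cups stand in one row along the tray's x axis, 80 mm apart, in any order
- cup_medium: the medium cup: a shallow round grey cup, fixed in the tray, 54 mm inside diameter, 60 mm outside, 16 mm high, its inner floor 3 mm above its origin (rim 16 mm above it). Origin: centre of its underside, which rests 5 mm above the bench. The three cups stand in one row along the tray's x axis, 80 mm apart, in any order
- cup_large: the large cup: a shallow round grey cup, fixed in the tray, 64 mm inside diameter, 70 mm outside, 16 mm high, its inner floor 3 mm above its origin (rim 16 mm above it). Origin: centre of its underside, which rests 5 mm above the bench. The three cups stand in one row along the tray's x axis, 80 mm apart, in any order
- bay (a point): centre of the floor of the long empty bay of the plywood tray, 5 mm above the bench; x runs along the bay and tray, z up. The bay is 244 mm (x) by 80 mm (y) inside, its walls rise 14 mm above its floor (4 mm thick). The tray (252 x 168 mm, fixed to the bench) has the row of cups on the -y side, 82 mm from this point
- coupling: look-alike: a hexagonal coupling nut of the same bright steel, 36 mm across flats, 42 mm across corners, 60 mm tall, with a round dark bore (23 mm) in its top; stands upright on the bench. Origin: centre of its underside. Does not belong in the tray
- spanner: look-alike: a flat one-piece steel spanner, about 177 mm long (along its x), 34 mm wide at its forked end, 10 mm thick, with a ring at the other end; lies flat on the bench. Origin: underside, mid-length. Does not belong in the tray
Not all that is in view belongs to the job. What is shaped like the socket_medium but blue is not meant.

How it is judged:
By the outcome, as a careful person would: the job done as asked, in the order asked, and still so for the second after the job is handed in, with the robot touching nothing.
It also fails if it takes over 109 s, if anything falls off the work surface, if the arm or the gripper's body presses on something with over 40 N, if the wrist force passes 120 N, or if a joint passes its speed limit or range.

### The arm

A 6-joint arm with a two-finger parallel gripper is mounted at the origin on the work surface. World frame = base frame: x ahead of the robot, y to its left, z up, the work surface at z = 0. Lengths are in m, angles in degrees, forces in N, time in s.
With the tool pointing down it reaches from about 0.375 to 0.825 m from the base axis. Payload 5.5 kg.
Tool frame: the origin (TCP) lies at the very end of the fingers, on their centre line; the grasp point (between the pads) lies 19 mm behind it; z points along the fingers, y is the line along which they close (so a half turn about z gives the same grasp; the last joint's range is limited). The gripper opens to 85 mm and grips with 20 to 120 N. Pads are 22 mm wide; open, the fingers measure 114 mm over their backs; the gripper's body (76 mm by 85 mm) begins 54 mm behind the grasp point. The pads swing forward as they close: fully open they stand 13 mm farther back than shut.
Start: joints at [0, 17.962, -2.699, 69.339, 0, 90], TCP at [0.6, -0, 0.231] pointing down, gripper open.
Joint ranges: [-152.73, 152.73], [-39.44, 99.34], [-58.76, 71.6], [-118.89, 123.64], [-81.53, 83.1], [-180, 180]. Speed limits (degrees/s): [136.94, 136.94, 172.46, 180, 180, 180].

### API

Orientations are given as [roll, pitch, yaw] about the fixed x, y, z axes, in that order (R = Rz(yaw) Ry(pitch) Rx(roll)).
In Python, from station import arm gives the robot as it stands.
- The arm moves only by the tool step_arm, never from a script. Its argument "rows" is a list of rows, each an object of numbers: "rx", "ry", "rz": the turn, a rotation vector about the tool's x, y, z in degrees; "dx", "dy", "dz": the shift along the tool's x, y, z in cm; "hand": the finger opening in cm, from 0 to 8.54. A call has 1 to 5 rows; each row shifts and turns the commanded pose from where the row before left it, along the tool's axes as they then stand; what a row does not reach is not made up. A row lasts 1/8 s, in which the tool goes at most 62.5 mm and 10.7 degrees, less where a joint would pass 70% of its speed; a pose out of reach is approached as far as the arm can. A call with a gripper value outside its range is refused whole. The fingers move at their own pace and stop on an object; "newtons" is the grip in N (left out, the last holds). Time passes only in rows, so rows that do not move let the fingers close. It gives the time, the measured TCP pose, the force, the opening and the grip force at its end, in the units of the state.
- arm.state(): the state, without advancing time (a new reading comes with each control period).
- arm.camera(name): name is "scene" or "side" or "wrist"; returns the picture (480x640x3 uint8, blue, green, red); there is no depth.
- arm.camera_model(name): a dict with "fx", "fy", "cx", "cy" (pixels), "extrinsics" (4x4, takes a point from world to camera coordinates). Camera axes: x right, y up, looking along -z (the intrinsics and any distortion apply to the point x, -y, -z); pixel columns grow to the right and rows downward; lengths in m; the calibration is good to about 2 mm. A picture is of the moment at which its call begins: read the wrist's pose just before it. camera_model takes no time and is no camera call; for the wrist camera it gives the pose at the moment of the call.
- arm.finish_job(): hands the job in; it is judged then, once.
The state is a dict: "time": time; "q": joint angles; "dq": joint speeds; "tau": joint torques, N m; "tcp_pos": TCP position; "tcp_rot": TCP orientation; "wrist_force": force on the tool from outside, world axes, zero at the start; "wrist_torque": the same for the moment, N m; "width": opening from 0.0 (shut) to 1.0 (fully open); "grip_force": force on a finger pad.
Only numpy, scipy, OpenCV 4.12 (cv2) and the standard library are available. Lean on these libraries where they do the work, as an engineer would, in place of code of your own. Each camera call takes 0.05 s, during which the arm holds its last target. There are 200 camera calls.

## Working session

There is one attempt and no reset: what is moved stays moved. The work goes in short steps, Python scripts to look and compute and a tool call to move; the robot and the scene stay as the last step left them, time stands still between calls to the robot, and variables do not carry over. Pictures are saved under pics/ and viewed, at most 14 in all, crops included, and the job is handed in when it is done.

Besides the shell and the picture viewer there is one more tool, called after "Emit:" by a JSON object that holds its "api" and its "payload", one argument or row to a line. step_arm: Moves the arm, as the interface text tells. Its arguments: {"type":"object","properties":{"rows":{"type":"array"},"newtons":{"type":"number"}},"required":["rows"]}

```bash
ls; mkdir -p pics; python3 - <<'E'
from station import arm
import cv2,numpy as np
print(arm.state())
for n in("scene","side","wrist"):
    m=arm.camera_model(n); print(n,{k:(np.round(v,4).tolist() if k=="extrinsics" else v) for k,v in m.items()})
    cv2.imwrite(f"pics/{n}0.png",arm.camera(n))
E
```

```text
pics
{'time': 0.0, 'q': array([-9.62105495e-04,  1.80017194e+01, -2.75679931e+00,  6.93407816e+01,
       -1.48912891e-03,  9.00000797e+01]), 'dq': array([ 0.05001319, -0.03189316, -0.0468725 , -0.01255891, -0.05666069,
        0.02766729]), 'tau': array([ 1.69644722e-03, -5.39594257e+01,  3.39749372e+01,  1.94567809e-02,
        9.49871333e-05,  6.01428906e-05]), 'tcp_pos': array([ 5.99390980e-01, -1.86650766e-05,  2.30440773e-01]), 'tcp_rot': array([-1.79900700e+02,  1.48926478e-03,  8.99989608e+01]), 'wrist_force': array([ 0.60532165,  0.40775821, -0.42353484]), 'wrist_torque': array([ 0.02880507, -0.02264375, -0.02747569]), 'grip_force': 0.0, 'width': 1.0005325004539745}
scene {'fx': 474.97978656794584, 'fy': 474.97978656794584, 'cx': 318.264998776354, 'cy': 236.643346018246, 'extrinsics': [[0.598, 0.8013, 0.0206, -0.2982], [-0.498, 0.3513, 0.7928, 0.2414], [0.628, -0.4843, 0.6091, -1.4025], [0.0, 0.0, 0.0, 1.0]]}
side {'fx': 545.7620906307948, 'fy': 545.7620906307948, 'cx': 319.52365934644314, 'cy': 242.9496744014385, 'extrinsics': [[0.9606, -0.2772, -0.0203, -0.5337], [0.2006, 0.6408, 0.741, -0.1245], [-0.1924, -0.7159, 0.6711, -1.2513], [0.0, 0.0, 0.0, 1.0]]}
wrist {'fx': 359.7443802075464, 'fy': 359.7443802075464, 'cx': 313.25897806449524, 'cy': 236.5733334886551, 'extrinsics': [[1.0, -0.0009, -0.002, -0.5975], [0.0003, 0.9615, -0.2747, 0.0348], [0.0022, 0.2747, 0.9615, -0.379], [0.0, 0.0, 0.0, 1.0]]}
```

View pics/scene0.png

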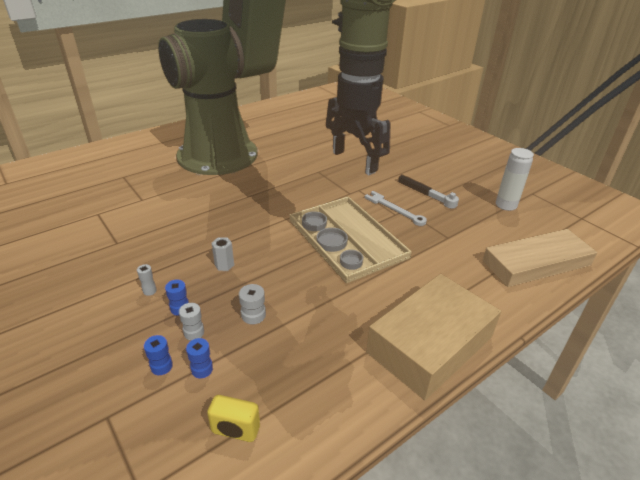

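View pics/side0.png

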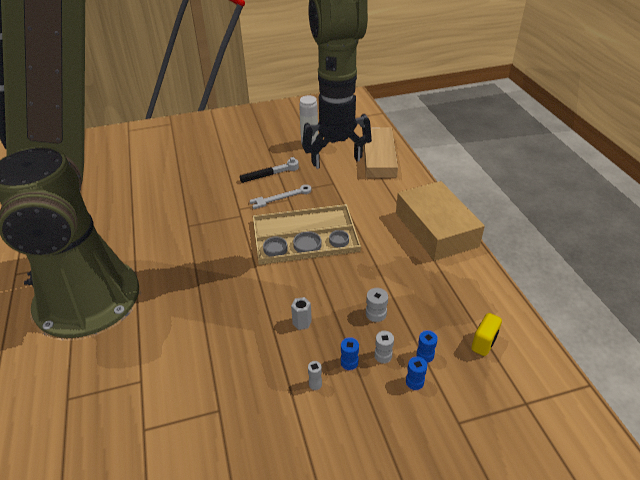

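View pics/wrist0.png

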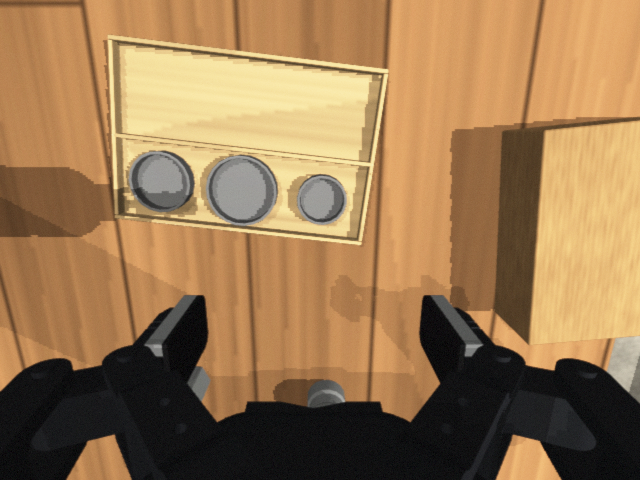

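The scene view shows:
- **Small socket:** (147,280).
- **Medium:** the steel one at (191,320). The blue ones at (177,296), (158,355) and (200,358) are not meant.
- **Large:** (252,304).
- **Coupling nut:** (222,254), with a round bore.
- **Spanner:** (397,207).
- **Ratchet:** (428,190), with a black grip.
- **Cups in the wrist view, by size:** medium (161,181), large (242,190), small (322,199).

Next I'll measure these and take one confirming crop.

```bash
cat > h.py <<'E'
import cv2,numpy as np
from station import arm
def ray(m,uv):
    E=np.array(m["extrinsics"]);R,t=E[:3,:3],E[:3,3]
    d=R.T@np.array([(uv[0]-m["cx"])/m["fx"],-(uv[1]-m["cy"])/m["fy"],-1.]); return -R.T@t,d
def onz(m,uv,z):
    o,d=ray(m,uv); return o+d*(z-o[2])/d[2]
def tri(m1,a,m2,b):
    o1,d1=ray(m1,a);o2,d2=ray(m2,b)
    s=np.linalg.lstsq(np.c_[d1,-d2],o2-o1,rcond=None)[0]
    p,q=o1+s[0]*d1,o2+s[1]*d2; return (p+q)/2,np.linalg.norm(p-q)
def blobs(mask,amin=20):
    cs=cv2.findContours(mask.astype(np.uint8),cv2.RETR_EXTERNAL,cv2.CHAIN_APPROX_NONE)[0]
    return [c for c in cs if cv2.contourArea(c)>=amin]
def near(mask,uv,amin=4):
    n,l,s,c=cv2.connectedComponentsWithStats(mask.astype(np.uint8))
    k=[i for i in range(1,n) if s[i,4]>=amin]
    i=min(k,key=lambda i:np.hypot(*(c[i]-uv))); return c[i],s[i],l==i
E
python3 - <<'E'
from h import *
I={n:cv2.imread(f"pics/{n}0.png") for n in("scene","side","wrist")}
M={n:arm.camera_model(n) for n in I}
g={n:I[n].max(2) for n in I}
G={"small":((145,268),(314,366)),"medium":((190,309),(384,338)),"large":((252,291),(376,296)),"coupling":((222,243),(300,303))}
for k,(a,b) in G.items():
    ca,sa,_=near(g["scene"]<70,a);cb,sb,_=near(g["side"]<70,b)
    p,e=tri(M["scene"],ca,M["side"],cb)
    print(k,ca.round(1),sa[4],cb.round(1),sb[4],"tri",p.round(4),round(e,4),onz(M["scene"],ca,.06).round(4)[:2],onz(M["side"],cb,.06).round(4)[:2])
for n,a in(("scene",(415,185)),("side",(257,174))):
    c,s,l=near(g[n]<70,a,60)
    pts=np.array([onz(M[n],(x,y),.015)[:2] for y,x in zip(*np.nonzero(l))])
    w,v=np.linalg.eigh(np.cov(pts.T)); print("grip",n,c,s[4],pts.mean(0).round(4),np.degrees(np.arctan2(v[1,1],v[0,1])).round(1))
print("head",onz(M["scene"],(452,200),.02),onz(M["side"],(293,163),.02))
# cups: wrist rims
sat=cv2.cvtColor(I["wrist"],cv2.COLOR_BGR2HSV)[...,1]
for a in((161,181),(242,190),(322,199)):
    c,s,l=near(sat<60,a,300); e=cv2.fitEllipse(blobs(l)[0]); print("cup",a,s[4],np.round(e[0],1),np.round(e[1],1),onz(M["wrist"],e[0],.021).round(4))
cv2.imwrite("pics/crop.png",np.hstack([cv2.resize(I["side"][280:400,280:440],(480,360),interpolation=2),cv2.resize(I["side"][140:220,230:320],(320,360),interpolation=2)]))
E
```

```text
small [143.3 268.1] 7 [314.3 366.2] 28 tri [ 0.4384 -0.3745  0.0606] 0.0004 [ 0.4375 -0.3742] [ 0.4386 -0.3743]
medium [189.  309.5] 16 [384.5 337.5] 24 tri [ 0.5889 -0.3497  0.0603] 0.0004 [ 0.5885 -0.3495] [ 0.589  -0.3498]
large [250.8 292.1] 12 [377. 295.] 21 tri [ 0.6142 -0.2406  0.061 ] 0.0001 [ 0.6134 -0.2403] [ 0.6146 -0.2397]
coupling [221.  242.5] 28 [300.6 304. ] 57 tri [ 0.453  -0.2169  0.0608] 0.0002 [ 0.4519 -0.2163] [ 0.4531 -0.2163]
grip scene [412.85135135 185.07432432] 148 [0.4695 0.3344] -174.3
grip side [256.12355212 174.63706564] 259 [0.4637 0.3393] -170.5
head [0.58311534 0.35716029 0.02      ] [0.57788712 0.35718522 0.02      ]
cup (161, 181) 3112 [160.8 180.7] [59.2 65. ] [0.4491 0.0263 0.021 ]
cup (242, 190) 3939 [241.1 189.9] [68.8 71.1] [0.5269 0.0173 0.021 ]
cup (322, 199) 1947 [321.3 199.4] [48.8 49. ] [0.6057 0.0078 0.021 ]
```

View pics/crop.png

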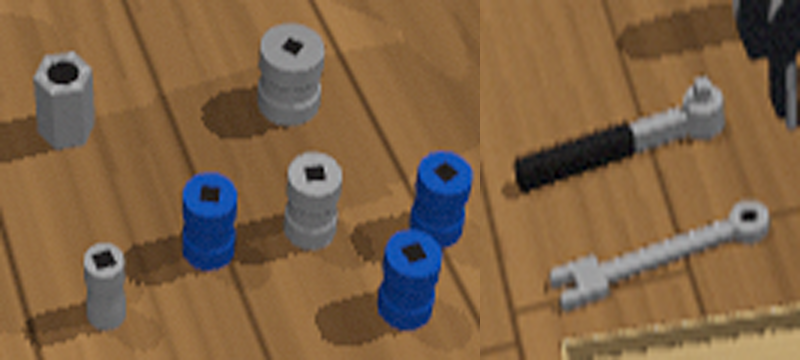

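The crop confirms the choice. The steel medium with the square hole is at side (384,347), the hex nut with a round bore is at (301,313), and the ratchet has a black grip. I still need the blue sockets' positions to check finger clearance.

```bash
python3 - <<'E'
from h import *
I=cv2.imread("pics/side0.png");m=arm.camera_model("side")
for a in((349,342),(428,337),(418,363)):
    c,_,_=near(I.max(2)<60,a); print(c,onz(m,c,.06).round(3))
for a in((275,246),(307,243),(339,239)): print(onz(m,a,.02).round(3))
E
```

```text
[349.44 344.4 ] [ 0.518 -0.346  0.06 ]
[428. 337.] [ 0.671 -0.374  0.06 ]
[417.53846154 363.88461538] [ 0.626 -0.426  0.06 ]
[0.448 0.019 0.02 ]
[0.526 0.006 0.02 ]
[ 0.605 -0.003  0.02 ]
```

Emit:
{"api": "step_arm", "payload": {
  "rows": [
    {"dx": -4.7,"dy": -2.0,"dz": 1.5,"hand": 5.0},
    {"dx": -4.7,"dy": -2.0,"dz": 1.5,"hand": 5.0},
    {"dx": -4.7,"dy": -2.0,"dz": 1.5,"hand": 5.0},
    {"dx": -4.7,"dy": -2.0,"dz": 1.5,"hand": 5.0}
  ],
  "newtons": 50
}}

```text
invalid input
```

Emit:
{"api": "step_arm", "payload": {
  "rows": [
    {"dx": -4.7,"dy": -2.0,"dz": 1.5,"hand": 5.0},
    {"dx": -4.7,"dy": -2.0,"dz": 1.5,"hand": 5.0},
    {"dx": -4.7,"dy": -2.0,"dz": 1.5,"hand": 5.0},
    {"dx": -4.5,"dy": -2.1,"dz": 1.5,"hand": 5.0},
    {"hand": 5.0}
  ]
}}

```text
invalid input
```

Emit:
{"api": "step_arm", "payload": {
  "rows": [
    {"rx": 0,"ry": 0,"rz": 0,"dx": -4.7,"dy": -2.0,"dz": 1.5,"hand": 5.0},
    {"rx": 0,"ry": 0,"rz": 0,"dx": -4.7,"dy": -2.0,"dz": 1.5,"hand": 5.0},
    {"rx": 0,"ry": 0,"rz": 0,"dx": -4.7,"dy": -2.0,"dz": 1.5,"hand": 5.0},
    {"rx": 0,"ry": 0,"rz": 0,"dx": -4.7,"dy": -2.0,"dz": 1.5,"hand": 5.0}
  ],
  "newtons": 50
}}

```text
time: 0.65
tcp_pos: [0.5191, -0.1893, 0.1707]
tcp_rot: [-180.0, -0.0, 90.0]
wrist_force: [0.7, -0.7, 0.9]
width: 0.585
grip_force: 0.0
```

Emit:
{"api": "step_arm", "payload": {
  "rows": [
    {"rx": 0,"ry": 0,"rz": 0,"dx": -4.6,"dy": -2.0,"dz": 1.5,"hand": 5},
    {"rx": 0,"ry": 0,"rz": 0,"dx": -4.6,"dy": -2.0,"dz": 1.5,"hand": 5},
    {"rx": 0,"ry": 0,"rz": 0,"dx": -4.6,"dy": -2.0,"dz": 1.5,"hand": 5},
    {"rx": 0,"ry": 0,"rz": 0,"dx": -4.7,"dy": -2.1,"dz": 1.5,"hand": 5},
    {"rx": 0,"ry": 0,"rz": 0,"dx": 0,"dy": 0,"dz": 0,"hand": 5}
  ]
}}

```text
time: 1.27
tcp_pos: [0.4365, -0.3751, 0.1097]
tcp_rot: [-179.9, -0.1, 89.7]
wrist_force: [-0.5, -0.3, -0.1]
width: 0.586
grip_force: 0.0
```

```bash
python3 - <<'E'
from h import *
m=arm.camera_model("wrist");I=arm.camera("wrist");s=arm.state();print(s["tcp_pos"],s["tcp_rot"])
E=np.array(m["extrinsics"]);p=E[:3,:3]@[.438,-.374,.06]+E[:3,3];print("expected px",m["cx"]+m["fx"]*p[0]/-p[2],m["cy"]+m["fy"]*p[1]/p[2])
cv2.imwrite("pics/w1.png",I)
E
```

```text
[ 0.43766752 -0.37374703  0.11036525] [-1.79927828e+02 -7.87471493e-02  8.98242430e+01]
expected px 318.69327772633284 260.7681261795801
```

View pics/w1.png

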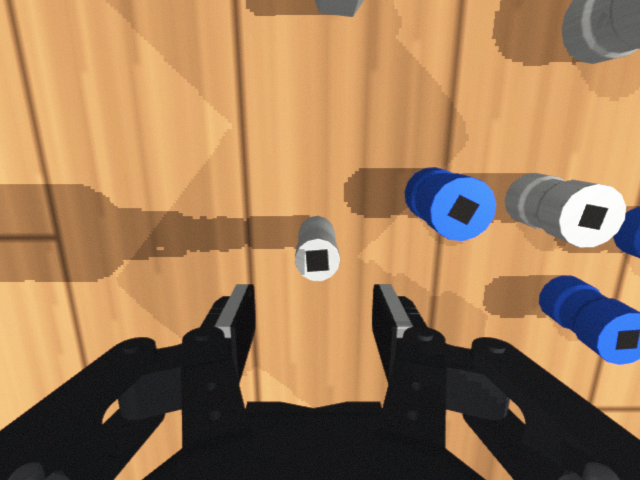

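The wrist view shows the small socket's hole at (317,261), against an expected (319,261), so the tool is well aligned. I'll descend and grip.

Emit:
{"api": "step_arm", "payload": {
  "rows": [
    {"rx": 0,"ry": 0,"rz": 0,"dx": 0,"dy": 0,"dz": 4.4,"hand": 5},
    {"rx": 0,"ry": 0,"rz": 0,"dx": 0,"dy": 0,"dz": 4.3,"hand": 5},
    {"rx": 0,"ry": 0,"rz": 0,"dx": 0,"dy": 0,"dz": 0,"hand": 5},
    {"rx": 0,"ry": 0,"rz": 0,"dx": 0,"dy": 0,"dz": 0,"hand": 1},
    {"rx": 0,"ry": 0,"rz": 0,"dx": 0,"dy": 0,"dz": 0,"hand": 1}
  ]
}}

```text
time: 1.95
tcp_pos: [0.4406, -0.3738, 0.0265]
tcp_rot: [179.9, 0.1, 90.0]
wrist_force: [-1.0, -0.1, -0.2]
width: 0.288
grip_force: 49.0
```

Emit:
{"api": "step_arm", "payload": {
  "rows": [
    {"rx": 0,"ry": 0,"rz": 0,"dx": 0,"dy": 0,"dz": 0,"hand": 1},
    {"rx": 0,"ry": 0,"rz": 0,"dx": 0,"dy": 0,"dz": 0,"hand": 1},
    {"rx": 0,"ry": 0,"rz": 0,"dx": 0,"dy": 0,"dz": 0,"hand": 1}
  ]
}}

```text
time: 2.33
tcp_pos: [0.4405, -0.3738, 0.0264]
tcp_rot: [179.8, 0.1, 90.0]
wrist_force: [1.7, 1.3, 6.9]
width: 0.284
grip_force: 49.1
```

Emit:
{"api": "step_arm", "payload": {
  "rows": [
    {"rx": 0,"ry": 0,"rz": 0,"dx": 0,"dy": 0,"dz": -5,"hand": 1},
    {"rx": 0,"ry": 0,"rz": 0,"dx": 0,"dy": 0,"dz": -5,"hand": 1},
    {"rx": 0,"ry": 0,"rz": 0,"dx": 4.5,"dy": 2,"dz": 0,"hand": 1},
    {"rx": 0,"ry": 0,"rz": 0,"dx": 5,"dy": 2,"dz": 0,"hand": 1},
    {"rx": 0,"ry": 0,"rz": 0,"dx": 5,"dy": 2,"dz": 0,"hand": 1}
  ]
}}

```text
time: 2.95
tcp_pos: [0.4997, -0.227, 0.1253]
tcp_rot: [179.9, 0.0, 89.9]
wrist_force: [0.6, -0.4, -1.4]
width: 0.291
grip_force: 49.3
```

Emit:
{"api": "step_arm", "payload": {
  "rows": [
    {"rx": 0,"ry": 0,"rz": 0,"dx": 5,"dy": 2,"dz": 0,"hand": 1},
    {"rx": 0,"ry": 0,"rz": 0,"dx": 5,"dy": 2,"dz": 0,"hand": 1},
    {"rx": 0,"ry": 0,"rz": 0,"dx": 4,"dy": 2,"dz": 0,"hand": 1},
    {"rx": 0,"ry": 0,"rz": 0,"dx": 0,"dy": 0,"dz": 0,"hand": 1}
  ]
}}

```text
time: 3.45
tcp_pos: [0.5605, -0.0854, 0.125]
tcp_rot: [179.9, -0.0, 90.2]
wrist_force: [-0.3, 0.6, -0.9]
width: 0.289
grip_force: 49.4
```

```bash
python3 - <<'E'
from h import *
m=arm.camera_model("wrist");I=arm.camera("wrist");s=arm.state();print(s["tcp_pos"],s["tcp_rot"],s["width"],s["grip_force"])
sat=cv2.cvtColor(I,cv2.COLOR_BGR2HSV)[...,1]
E=np.array(m["extrinsics"])
for q in([.449,.026,.021],[.527,.017,.021],[.606,.008,.021]):
    p=E[:3,:3]@q+E[:3,3];a=(m["cx"]+m["fx"]*p[0]/-p[2],m["cy"]+m["fy"]*p[1]/p[2])
    c,st,l=near(sat<60,a,300); e=cv2.fitEllipse(max(blobs(l),key=len)); print("cup",np.round(a),st[4],np.round(e[0],1),np.round(e[1],1),onz(m,e[0],.021).round(4))
cv2.imwrite("pics/w2.png",I)
E
```

```text
[ 0.5595752  -0.08687521  0.12481947] [1.79958802e+02 2.60596208e-02 9.01526137e+01] 0.290074165454555 49.377079010009766
cup [138.  65.] 8182 [138.2  66.4] [ 92.6 110.6] [0.449  0.0251 0.021 ]
cup [263.  81.] 10071 [262.2  80.8] [107.5 117.4] [0.5264 0.017  0.021 ]
cup [387.  96.] 4995 [385.6  97.9] [75.6 82.3] [0.6052 0.0071 0.021 ]
```

View pics/w2.png

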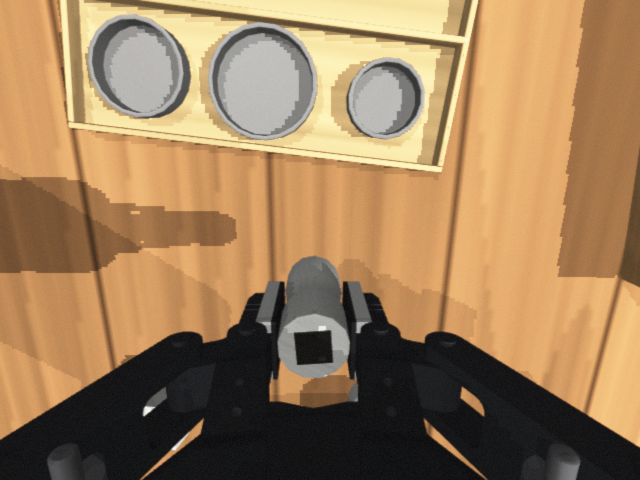

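The wrist view confirms the cups: small (386,98), large (262,81), medium (138,66). The socket is held upright. I'll place it.

Emit:
{"api": "step_arm", "payload": {
  "rows": [
    {"rx": 0,"ry": 0,"rz": 0,"dx": 4.7,"dy": 2.3,"dz": 0,"hand": 1},
    {"rx": 0,"ry": 0,"rz": 0,"dx": 4.65,"dy": 2.25,"dz": 0,"hand": 1},
    {"rx": 0,"ry": 0,"rz": 0,"dx": 0,"dy": 0,"dz": 4,"hand": 1},
    {"rx": 0,"ry": 0,"rz": 0,"dx": 0,"dy": 0,"dz": 3,"hand": 1},
    {"rx": 0,"ry": 0,"rz": 0,"dx": 0,"dy": 0,"dz": 1,"hand": 1}
  ]
}}

```text
time: 4.12
tcp_pos: [0.6026, 0.0044, 0.0426]
tcp_rot: [-179.8, 0.0, 89.9]
wrist_force: [-0.2, 0.6, -1.2]
width: 0.288
grip_force: 49.5
```

Emit:
{"api": "step_arm", "payload": {
  "rows": [
    {"rx": 0,"ry": 0,"rz": 0,"dx": 0,"dy": 0,"dz": 0.5,"hand": 1},
    {"rx": 0,"ry": 0,"rz": 0,"dx": 0,"dy": 0,"dz": 0.4,"hand": 1},
    {"rx": 0,"ry": 0,"rz": 0,"dx": 0,"dy": 0,"dz": 0,"hand": 1}
  ]
}}

```text
time: 4.5
tcp_pos: [0.605, 0.0052, 0.036]
tcp_rot: [179.9, -0.0, 90.0]
wrist_force: [-0.1, 0.7, -1.4]
width: 0.289
grip_force: 49.5
```

Emit:
{"api": "step_arm", "payload": {
  "rows": [
    {"rx": 0,"ry": 0,"rz": 0,"dx": 0,"dy": 0,"dz": 0.15,"hand": 1},
    {"rx": 0,"ry": 0,"rz": 0,"dx": 0.1,"dy": 0,"dz": 0,"hand": 1},
    {"rx": 0,"ry": 0,"rz": 0,"dx": 0,"dy": 0,"dz": 0,"hand": 5},
    {"rx": 0,"ry": 0,"rz": 0,"dx": 0,"dy": 0,"dz": 0,"hand": 5},
    {"rx": 0,"ry": 0,"rz": 0,"dx": 0,"dy": 0,"dz": 0,"hand": 5}
  ]
}}

```text
time: 5.12
tcp_pos: [0.6045, 0.0066, 0.0338]
tcp_rot: [-180.0, -0.0, 90.0]
wrist_force: [0.2, 0.3, -0.8]
width: 0.589
grip_force: 0.0
```

Emit:
{"api": "step_arm", "payload": {
  "rows": [
    {"rx": 0,"ry": 0,"rz": 0,"dx": 0,"dy": 0,"dz": -4,"hand": 5},
    {"rx": 0,"ry": 0,"rz": 0,"dx": 0,"dy": 0,"dz": -5,"hand": 5},
    {"rx": 0,"ry": 0,"rz": 0,"dx": -5,"dy": 0,"dz": 0,"hand": 5},
    {"rx": 0,"ry": 0,"rz": 0,"dx": -5,"dy": 0,"dz": 0,"hand": 5},
    {"rx": 0,"ry": 0,"rz": 0,"dx": 0,"dy": 0,"dz": 0,"hand": 5}
  ]
}}

```text
time: 5.75
tcp_pos: [0.6044, -0.0966, 0.124]
tcp_rot: [180.0, 0.0, 89.8]
wrist_force: [0.0, 0.9, -0.8]
width: 0.585
grip_force: 0.0
```

```bash
python3 - <<'E'
from h import *
m=arm.camera_model("wrist");I=arm.camera("wrist");s=arm.state();print(s["tcp_pos"],s["tcp_rot"],s["width"],s["grip_force"])
cv2.imwrite("pics/w3.png",I)
E
```

```text
[ 0.60431696 -0.09480093  0.12373832] [-1.79997316e+02 -1.88371561e-02  8.98435957e+01] 0.5898153106221061 0.0
```

View pics/w3.png

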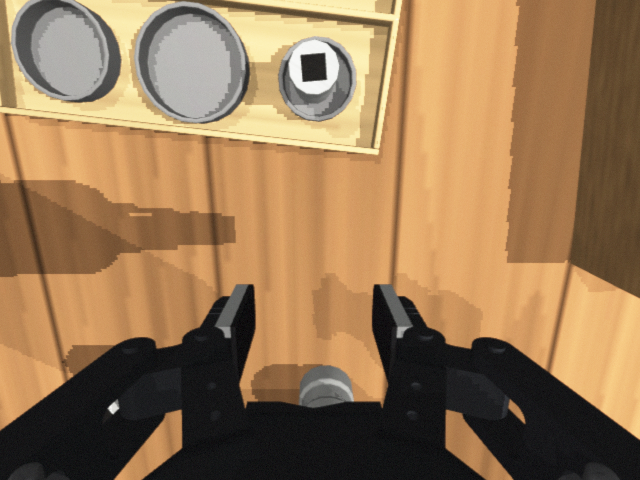

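The small socket stands upright in its cup at (316,75). Now the medium.

Emit:
{"api": "step_arm", "payload": {
  "rows": [
    {"rx": 0,"ry": 0,"rz": 0,"dx": -5.1,"dy": -0.3,"dz": 0,"hand": 5},
    {"rx": 0,"ry": 0,"rz": 0,"dx": -5.1,"dy": -0.3,"dz": 0,"hand": 5},
    {"rx": 0,"ry": 0,"rz": 0,"dx": -5.1,"dy": -0.3,"dz": 0,"hand": 5},
    {"rx": 0,"ry": 0,"rz": 0,"dx": -5.1,"dy": -0.3,"dz": 0,"hand": 5},
    {"rx": 0,"ry": 0,"rz": 0,"dx": -5.1,"dy": -0.3,"dz": 0,"hand": 5}
  ]
}}

```text
time: 6.42
tcp_pos: [0.5899, -0.3486, 0.1236]
tcp_rot: [-180.0, -0.0, 90.1]
wrist_force: [1.0, -0.4, -0.4]
width: 0.589
grip_force: 0.0
```

Emit:
{"api": "step_arm", "payload": {
  "rows": [
    {"rx": 0,"ry": 0,"rz": 0,"dx": 0,"dy": 0,"dz": 2,"hand": 5},
    {"rx": 0,"ry": 0,"rz": 0,"dx": 0,"dy": 0,"dz": 0,"hand": 5}
  ]
}}

```text
time: 6.68
tcp_pos: [0.5884, -0.347, 0.1017]
tcp_rot: [-179.8, -0.1, 90.0]
wrist_force: [-0.5, -0.5, -0.3]
width: 0.58
grip_force: 0.0
```

```bash
python3 - <<'E'
from h import *
m=arm.camera_model("wrist");I=arm.camera("wrist");s=arm.state();print(s["tcp_pos"],s["tcp_rot"],s["width"])
E=np.array(m["extrinsics"]);p=E[:3,:3]@[.589,-.35,.06]+E[:3,3];a=(m["cx"]+m["fx"]*p[0]/-p[2],m["cy"]+m["fy"]*p[1]/p[2])
c,st,_=near(I.max(2)<50,a,80);print(a,c,st,onz(m,c,.06))
cv2.imwrite("pics/w4.png",I)
E
```

```text
[ 0.58904175 -0.34696884  0.10284903] [-1.79883814e+02 -9.88795884e-02  9.00558556e+01] 0.5872127179787013
(np.float64(317.4117044128332), np.float64(272.8782853852154)) [313.21543408 271.07395498] [303 260  23  23 311] [ 0.58670305 -0.34894661  0.06      ]
```

View pics/w4.png

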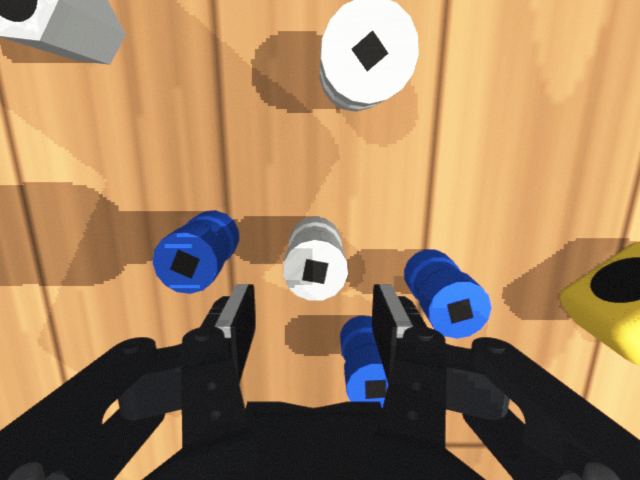

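The wrist view shows the medium's hole at (313,271), between the fingers, with the blue ones clear at (185,263), (460,310) and (375,389). I'll descend and grip.

Emit:
{"api": "step_arm", "payload": {
  "rows": [
    {"rx": 0,"ry": 0,"rz": 0,"dx": -0.2,"dy": -0.1,"dz": 4,"hand": 5},
    {"rx": 0,"ry": 0,"rz": 0,"dx": 0,"dy": 0,"dz": 3.8,"hand": 5},
    {"rx": 0,"ry": 0,"rz": 0,"dx": 0,"dy": 0,"dz": 0,"hand": 5},
    {"rx": 0,"ry": 0,"rz": 0,"dx": 0,"dy": 0,"dz": 0,"hand": 1},
    {"rx": 0,"ry": 0,"rz": 0,"dx": 0,"dy": 0,"dz": 0,"hand": 1}
  ]
}}

```text
time: 7.35
tcp_pos: [0.5899, -0.3509, 0.0279]
tcp_rot: [179.9, 0.1, 90.0]
wrist_force: [0.3, 0.2, -2.5]
width: 0.412
grip_force: 49.9
```

Emit:
{"api": "step_arm", "payload": {
  "rows": [
    {"rx": 0,"ry": 0,"rz": 0,"dx": 0,"dy": 0,"dz": 0,"hand": 1},
    {"rx": 0,"ry": 0,"rz": 0,"dx": 0,"dy": 0,"dz": 0,"hand": 1}
  ]
}}

```text
time: 7.6
tcp_pos: [0.5896, -0.3509, 0.0275]
tcp_rot: [179.9, 0.1, 90.0]
wrist_force: [-0.9, 2.1, 6.6]
width: 0.408
grip_force: 50.8
```

Emit:
{"api": "step_arm", "payload": {
  "rows": [
    {"rx": 0,"ry": 0,"rz": 0,"dx": 0,"dy": 0,"dz": -5,"hand": 1},
    {"rx": 0,"ry": 0,"rz": 0,"dx": 0,"dy": 0,"dz": -5,"hand": 1},
    {"rx": 0,"ry": 0,"rz": 0,"dx": 4.6,"dy": -1.7,"dz": 0,"hand": 1},
    {"rx": 0,"ry": 0,"rz": 0,"dx": 4.7,"dy": -1.7,"dz": 0,"hand": 1},
    {"rx": 0,"ry": 0,"rz": 0,"dx": 4.7,"dy": -1.7,"dz": 0,"hand": 1}
  ]
}}

```text
time: 8.22
tcp_pos: [0.5366, -0.2093, 0.1258]
tcp_rot: [180.0, -0.0, 90.0]
wrist_force: [1.1, 0.4, -1.9]
width: 0.407
grip_force: 50.7
```

Emit:
{"api": "step_arm", "payload": {
  "rows": [
    {"rx": 0,"ry": 0,"rz": 0,"dx": 4.7,"dy": -1.8,"dz": 0,"hand": 1},
    {"rx": 0,"ry": 0,"rz": 0,"dx": 4.7,"dy": -1.8,"dz": 0,"hand": 1},
    {"rx": 0,"ry": 0,"rz": 0,"dx": 4.7,"dy": -1.8,"dz": 0,"hand": 1},
    {"rx": 0,"ry": 0,"rz": 0,"dx": 4.7,"dy": -1.8,"dz": 0,"hand": 1},
    {"rx": 0,"ry": 0,"rz": 0,"dx": 4.8,"dy": -1.7,"dz": 0,"hand": 1}
  ]
}}

```text
time: 8.85
tcp_pos: [0.4477, 0.0267, 0.126]
tcp_rot: [180.0, -0.0, 90.0]
wrist_force: [1.2, 0.8, -1.9]
width: 0.404
grip_force: 50.7
```

Emit:
{"api": "step_arm", "payload": {
  "rows": [
    {"rx": 0,"ry": 0,"rz": 0,"dx": 0,"dy": 0,"dz": 0,"hand": 1},
    {"rx": 0,"ry": 0,"rz": 0,"dx": 0,"dy": 0,"dz": 0,"hand": 1}
  ]
}}

```text
time: 9.1
tcp_pos: [0.4488, 0.0253, 0.126]
tcp_rot: [180.0, 0.0, 90.0]
wrist_force: [0.2, -0.4, -2.2]
width: 0.407
grip_force: 50.7
```

Emit:
{"api": "step_arm", "payload": {
  "rows": [
    {"rx": 0,"ry": 0,"rz": 0,"dx": 0,"dy": 0,"dz": 4,"hand": 1},
    {"rx": 0,"ry": 0,"rz": 0,"dx": 0,"dy": 0,"dz": 3.5,"hand": 1},
    {"rx": 0,"ry": 0,"rz": 0,"dx": 0,"dy": 0,"dz": 1,"hand": 1},
    {"rx": 0,"ry": 0,"rz": 0,"dx": 0,"dy": 0,"dz": 0.5,"hand": 1},
    {"rx": 0,"ry": 0,"rz": 0,"dx": 0,"dy": 0,"dz": 0.1,"hand": 1}
  ]
}}

```text
time: 9.72
tcp_pos: [0.4495, 0.0252, 0.0355]
tcp_rot: [179.9, -0.0, 90.0]
wrist_force: [-0.2, 0.5, -1.7]
width: 0.41
grip_force: 50.8
```

Emit:
{"api": "step_arm", "payload": {
  "rows": [
    {"rx": 0,"ry": 0,"rz": 0,"dx": 0,"dy": 0,"dz": 0,"hand": 1}
  ]
}}

```text
time: 9.85
tcp_pos: [0.4495, 0.0255, 0.0357]
tcp_rot: [179.9, -0.0, 90.0]
wrist_force: [0.8, 0.0, -2.3]
width: 0.406
grip_force: 50.8
```

Emit:
{"api": "step_arm", "payload": {
  "rows": [
    {"rx": 0,"ry": 0,"rz": 0,"dx": 0,"dy": 0,"dz": 0.1,"hand": 1},
    {"rx": 0,"ry": 0,"rz": 0,"dx": 0,"dy": 0,"dz": 0,"hand": 5.5},
    {"rx": 0,"ry": 0,"rz": 0,"dx": 0,"dy": 0,"dz": 0,"hand": 5.5},
    {"rx": 0,"ry": 0,"rz": 0,"dx": 0,"dy": 0,"dz": -4,"hand": 5.5},
    {"rx": 0,"ry": 0,"rz": 0,"dx": 0,"dy": 0,"dz": -5,"hand": 6.6}
  ]
}}

```text
time: 10.48
tcp_pos: [0.4474, 0.0255, 0.1241]
tcp_rot: [-179.9, 0.0, 90.0]
wrist_force: [0.9, -0.4, 0.3]
width: 0.774
grip_force: 0.0
```

Emit:
{"api": "step_arm", "payload": {
  "rows": [
    {"rx": 0,"ry": 0,"rz": 0,"dx": -4.4,"dy": 2.7,"dz": 0,"hand": 6.6},
    {"rx": 0,"ry": 0,"rz": 0,"dx": -4.4,"dy": 2.7,"dz": 0,"hand": 6.6},
    {"rx": 0,"ry": 0,"rz": 0,"dx": -4.4,"dy": 2.7,"dz": 0,"hand": 6.6},
    {"rx": 0,"ry": 0,"rz": 0,"dx": -4.4,"dy": 2.8,"dz": 0,"hand": 6.6},
    {"rx": 0,"ry": 0,"rz": 0,"dx": -4.5,"dy": 2.8,"dz": 0,"hand": 6.6}
  ]
}}

```text
time: 11.1
tcp_pos: [0.5864, -0.197, 0.1239]
tcp_rot: [180.0, -0.0, 90.0]
wrist_force: [1.5, 1.0, 0.0]
width: 0.776
grip_force: 0.0
```

Emit:
{"api": "step_arm", "payload": {
  "rows": [
    {"rx": 0,"ry": 0,"rz": 0,"dx": -4.5,"dy": 2.8,"dz": 0,"hand": 6.6},
    {"rx": 0,"ry": 0,"rz": 0,"dx": 0,"dy": 0,"dz": 0,"hand": 6.6}
  ]
}}

```text
time: 11.35
tcp_pos: [0.615, -0.2437, 0.1231]
tcp_rot: [179.9, 0.1, 89.8]
wrist_force: [-0.5, 0.7, -0.0]
width: 0.768
grip_force: 0.0
```

```bash
python3 - <<'E'
from h import *
m=arm.camera_model("wrist");I=arm.camera("wrist");s=arm.state();print(s["tcp_pos"],s["tcp_rot"],s["width"])
E=np.array(m["extrinsics"]);p=E[:3,:3]@[.614,-.2405,.06]+E[:3,3];a=(m["cx"]+m["fx"]*p[0]/-p[2],m["cy"]+m["fy"]*p[1]/p[2])
c,st,_=near(I.max(2)<50,a,80);print(a,c,st,onz(m,c,.06))
S=arm.camera("side");cv2.imwrite("pics/s5.png",cv2.resize(np.hstack([I,S]),(800,300)))
E
```

```text
[ 0.61371043 -0.24171135  0.12302271] [-1.79970472e+02 -2.22961571e-02  8.98876000e+01] 0.7720307039975567
(np.float64(314.0864371422339), np.float64(249.82083264869243)) [311.95384615 248.28      ] [300 237  25  24 325] [ 0.61272572 -0.23952392  0.06      ]
```

View pics/s5.png

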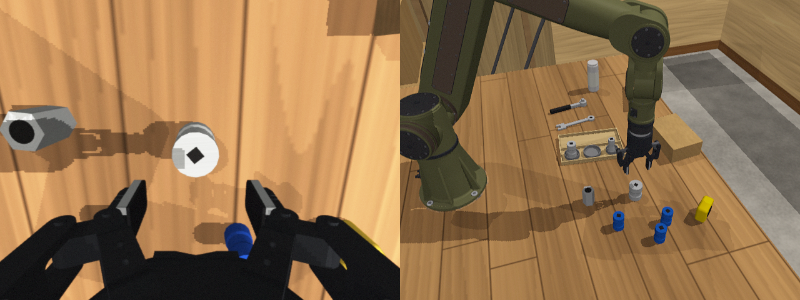

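The small socket is in the right cup and the medium in the left, both upright. The large socket's hole is at wrist (312,248), centred. I'll grip it.

Emit:
{"api": "step_arm", "payload": {
  "rows": [
    {"rx": 0,"ry": 0,"rz": 0,"dx": 0.1,"dy": -0.1,"dz": 5,"hand": 6.6},
    {"rx": 0,"ry": 0,"rz": 0,"dx": 0,"dy": 0,"dz": 4.8,"hand": 6.6},
    {"rx": 0,"ry": 0,"rz": 0,"dx": 0,"dy": 0,"dz": 0,"hand": 6.6},
    {"rx": 0,"ry": 0,"rz": 0,"dx": 0,"dy": 0,"dz": 0,"hand": 2},
    {"rx": 0,"ry": 0,"rz": 0,"dx": 0,"dy": 0,"dz": 0,"hand": 2}
  ],
  "newtons": 60
}}

```text
time: 12.08
tcp_pos: [0.6142, -0.2398, 0.0285]
tcp_rot: [179.8, 0.1, 90.0]
wrist_force: [-0.9, 0.3, 2.0]
width: 0.527
grip_force: 62.1
```

Emit:
{"api": "step_arm", "payload": {
  "rows": [
    {"rx": 0,"ry": 0,"rz": 0,"dx": 0,"dy": 0,"dz": 0,"hand": 2},
    {"rx": 0,"ry": 0,"rz": 0,"dx": 0,"dy": 0,"dz": 0,"hand": 2},
    {"rx": 0,"ry": 0,"rz": 0,"dx": 0,"dy": 0,"dz": -5,"hand": 2},
    {"rx": 0,"ry": 0,"rz": 0,"dx": 0,"dy": 0,"dz": -5,"hand": 2},
    {"rx": 0,"ry": 0,"rz": 0,"dx": 0,"dy": 0,"dz": 0,"hand": 2}
  ]
}}

```text
time: 12.7
tcp_pos: [0.6159, -0.2409, 0.1314]
tcp_rot: [179.5, 0.2, 90.0]
wrist_force: [0.5, -0.0, -3.7]
width: 0.524
grip_force: 63.3
```

```bash
python3 - <<'E'
from station import arm
s=arm.state();print(s["q"].round(1),s["tcp_pos"],s["tcp_rot"])
E
```

```text
[-21.4  27.   -2.8  59.7  -0.   68.6] [ 0.61590577 -0.24094567  0.13140728] [179.50141616   0.19972457  89.99153421]
```

Emit:
{"api": "step_arm", "payload": {
  "rows": [
    {"rx": 0,"ry": 0,"rz": -10.4,"dx": 0,"dy": 0,"dz": 0,"hand": 2},
    {"rx": 0,"ry": 0,"rz": -10.4,"dx": 0,"dy": 0,"dz": 0,"hand": 2},
    {"rx": 0,"ry": 0,"rz": -10.4,"dx": 0,"dy": 0,"dz": 0,"hand": 2},
    {"rx": 0,"ry": 0,"rz": -10.4,"dx": 0,"dy": 0,"dz": 0,"hand": 2},
    {"rx": 0,"ry": 0,"rz": -10.4,"dx": 0,"dy": 0,"dz": 0,"hand": 2}
  ]
}}

```text
time: 13.32
tcp_pos: [0.6114, -0.2392, 0.1241]
tcp_rot: [-180.0, -0.1, 142.3]
wrist_force: [0.3, 0.5, -4.1]
width: 0.525
grip_force: 63.3
```

Emit:
{"api": "step_arm", "payload": {
  "rows": [
    {"rx": 0,"ry": 0,"rz": -10.4,"dx": 0,"dy": 0,"dz": 0,"hand": 2},
    {"rx": 0,"ry": 0,"rz": -10.4,"dx": 0,"dy": 0,"dz": 0,"hand": 2},
    {"rx": 0,"ry": 0,"rz": -10.4,"dx": 0,"dy": 0,"dz": 0,"hand": 2},
    {"rx": 0,"ry": 0,"rz": 0,"dx": 0,"dy": 0,"dz": 0,"hand": 2}
  ]
}}

```text
time: 13.82
tcp_pos: [0.6115, -0.2392, 0.1244]
tcp_rot: [180.0, -0.1, 173.1]
wrist_force: [-0.7, -0.3, -4.2]
width: 0.52
grip_force: 63.2
```

```bash
cat >> h.py <<'E'
def go(x,y):
    s=arm.state();p=s["tcp_pos"];a=np.radians(s["tcp_rot"][2]);d=np.array([x-p[0],y-p[1]])*100
    print(p.round(4),s["tcp_rot"].round(1),"tool dx,dy cm",(d@[np.cos(a),np.sin(a)]).round(2),(d@[np.sin(a),-np.cos(a)]).round(2),"w",round(s["width"],3))
E
python3 -c "
from h import *
go(.5265,.017)"
```

```text
[ 0.6115 -0.2392  0.1244] [ 1.800e+02 -1.000e-01  1.731e+02] tool dx,dy cm 11.53 24.41 w 0.52
```

Emit:
{"api": "step_arm", "payload": {
  "rows": [
    {"rx": 0,"ry": 0,"rz": 0,"dx": 2.3,"dy": 4.9,"dz": 0,"hand": 2},
    {"rx": 0,"ry": 0,"rz": 0,"dx": 2.3,"dy": 4.9,"dz": 0,"hand": 2},
    {"rx": 0,"ry": 0,"rz": 0,"dx": 2.3,"dy": 4.9,"dz": 0,"hand": 2},
    {"rx": 0,"ry": 0,"rz": 0,"dx": 2.3,"dy": 4.9,"dz": 0,"hand": 2},
    {"rx": 0,"ry": 0,"rz": 0,"dx": 2.3,"dy": 4.8,"dz": 0,"hand": 2}
  ]
}}

```text
time: 14.45
tcp_pos: [0.5261, 0.0179, 0.1253]
tcp_rot: [180.0, -0.0, 173.0]
wrist_force: [0.5, 0.3, -4.1]
width: 0.523
grip_force: 63.3
```

Emit:
{"api": "step_arm", "payload": {
  "rows": [
    {"rx": 0,"ry": 0,"rz": 0,"dx": 0,"dy": 0,"dz": 0,"hand": 2},
    {"rx": 0,"ry": 0,"rz": 0,"dx": 0,"dy": 0,"dz": 0,"hand": 2}
  ]
}}

```text
time: 14.7
tcp_pos: [0.5272, 0.0163, 0.1256]
tcp_rot: [-180.0, 0.0, 173.1]
wrist_force: [-0.4, 0.6, -4.4]
width: 0.522
grip_force: 63.7
```

```bash
python3 -c "
from h import *
go(.5265,.017)"
```

```text
[0.5272 0.0163 0.1256] [-180.     0.   173.1] tool dx,dy cm 0.08 0.06 w 0.522
```

Emit:
{"api": "step_arm", "payload": {
  "rows": [
    {"rx": 0,"ry": 0,"rz": 0,"dx": 0.05,"dy": 0.05,"dz": 4,"hand": 2},
    {"rx": 0,"ry": 0,"rz": 0,"dx": 0,"dy": 0,"dz": 3.5,"hand": 2},
    {"rx": 0,"ry": 0,"rz": 0,"dx": 0,"dy": 0,"dz": 1,"hand": 2},
    {"rx": 0,"ry": 0,"rz": 0,"dx": 0,"dy": 0,"dz": 0.4,"hand": 2},
    {"rx": 0,"ry": 0,"rz": 0,"dx": 0,"dy": 0,"dz": 0.1,"hand": 2}
  ]
}}

```text
time: 15.32
tcp_pos: [0.5279, 0.0166, 0.0367]
tcp_rot: [180.0, 0.1, 173.1]
wrist_force: [-0.5, 0.0, -3.4]
width: 0.52
grip_force: 63.7
```

Emit:
{"api": "step_arm", "payload": {
  "rows": [
    {"rx": 0,"ry": 0,"rz": 0,"dx": 0,"dy": 0,"dz": 0.1,"hand": 2},
    {"rx": 0,"ry": 0,"rz": 0,"dx": 0,"dy": 0,"dz": 0,"hand": 2}
  ]
}}

```text
time: 15.58
tcp_pos: [0.5281, 0.0168, 0.0364]
tcp_rot: [-180.0, 0.2, 173.2]
wrist_force: [-1.3, -1.0, 6.2]
width: 0.52
grip_force: 64.6
```

Emit:
{"api": "step_arm", "payload": {
  "rows": [
    {"rx": 0,"ry": 0,"rz": 0,"dx": 0,"dy": 0,"dz": 0,"hand": 6},
    {"rx": 0,"ry": 0,"rz": 0,"dx": 0,"dy": 0,"dz": 0,"hand": 6},
    {"rx": 0,"ry": 0,"rz": 0,"dx": 0,"dy": 0,"dz": 0,"hand": 6},
    {"rx": 0,"ry": 0,"rz": 0,"dx": 0,"dy": 0,"dz": -4,"hand": 6},
    {"rx": 0,"ry": 0,"rz": 0,"dx": 0,"dy": 0,"dz": -5,"hand": 6}
  ]
}}

```text
time: 16.2
tcp_pos: [0.5255, 0.017, 0.1246]
tcp_rot: [-180.0, -0.2, 173.2]
wrist_force: [1.6, -0.4, -0.3]
width: 0.705
grip_force: 0.0
```

Emit:
{"api": "step_arm", "payload": {
  "rows": [
    {"rx": 0,"ry": 0,"rz": 0,"dx": 0.1,"dy": 5.4,"dz": -1.3,"hand": 6},
    {"rx": 0,"ry": 0,"rz": 0,"dx": 0.1,"dy": 5.4,"dz": -1.3,"hand": 6},
    {"rx": 0,"ry": 0,"rz": 0,"dx": 0.1,"dy": 5.4,"dz": -1.3,"hand": 6},
    {"rx": 0,"ry": 0,"rz": 0,"dx": 0.1,"dy": 5.4,"dz": -1.3,"hand": 6},
    {"rx": 0,"ry": 0,"rz": 0,"dx": 0.1,"dy": 5.4,"dz": -1.3,"hand": 6}
  ]
}}

```text
time: 16.82
tcp_pos: [0.5537, 0.2875, 0.1902]
tcp_rot: [180.0, 0.0, 173.2]
wrist_force: [0.7, -0.3, -0.1]
width: 0.701
grip_force: 0.0
```

Emit:
{"api": "step_arm", "payload": {
  "rows": [
    {"rx": 0,"ry": 0,"rz": 0,"dx": 0.1,"dy": 5.4,"dz": -1.3,"hand": 6},
    {"rx": 0,"ry": 0,"rz": 0,"dx": 0,"dy": 0,"dz": 0,"hand": 6},
    {"rx": 0,"ry": 0,"rz": 0,"dx": 0,"dy": 0,"dz": 0,"hand": 6}
  ]
}}

```text
time: 17.2
tcp_pos: [0.5587, 0.3392, 0.2022]
tcp_rot: [-179.9, -0.0, 173.2]
wrist_force: [-0.4, 0.1, -0.2]
width: 0.702
grip_force: 0.0
```

```bash
python3 - <<'E'
from h import *
go(.5,.3425)
m=arm.camera_model("wrist");I=arm.camera("wrist");S=arm.camera("side")
E=np.array(m["extrinsics"]);p=E[:3,:3]@[.467,.337,.02]+E[:3,3];a=(m["cx"]+m["fx"]*p[0]/-p[2],m["cy"]+m["fy"]*p[1]/p[2])
c,st,l=near(I.max(2)<60,a,300);r=cv2.minAreaRect(blobs(l)[0]);b=cv2.boxPoints(r)
print(a,c,st,r)
w=np.array([onz(m,q,.02)[:2] for q in b]);print(w.round(4),w.mean(0).round(4))
cv2.imwrite("pics/w6.png",I);cv2.imwrite("pics/b6.png",cv2.resize(np.hstack([I,S]),(800,300)))
E
```

```text
[0.5587 0.3392 0.2022] [-179.9   -0.   173.2] tool dx,dy cm 5.87 -0.36 w 0.702
(np.float64(297.8706030356685), np.float64(110.0597664114244)) [307.51534258 100.45859605] [ 285   41   46  121 2379] ((307.35296630859375, 101.41175842285156), (121.75288391113281, 20.372989654541016), 75.96376037597656)
[[0.4158 0.3313]
 [0.4141 0.3477]
 [0.5102 0.3617]
 [0.5124 0.3439]] [0.4631 0.3461]
```

View pics/b6.png

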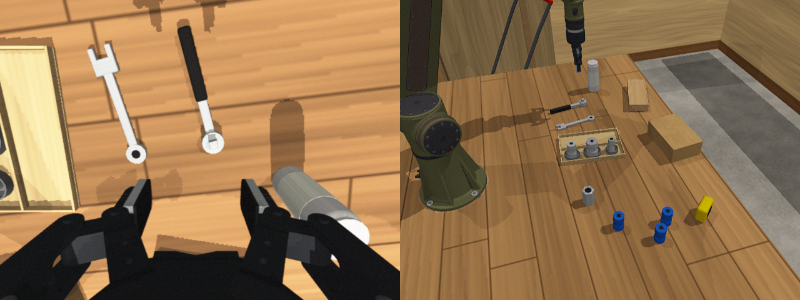

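All three sockets stand in their cups. In the wrist view the ratchet grip is centred at (307,100), with the black grip and head on a line of about 8° yaw. I'll move to the pinch point.

Emit:
{"api": "step_arm", "payload": {
  "rows": [
    {"rx": 0,"ry": 0,"rz": -7.4,"dx": 0,"dy": 0,"dz": 0,"hand": 4},
    {"rx": 0,"ry": 0,"rz": -7.4,"dx": 0,"dy": 0,"dz": 0,"hand": 4},
    {"rx": 0,"ry": 0,"rz": 0,"dx": 3.1,"dy": 1,"dz": 4,"hand": 4},
    {"rx": 0,"ry": 0,"rz": 0,"dx": 3.1,"dy": 1,"dz": 4,"hand": 4},
    {"rx": 0,"ry": 0,"rz": 0,"dx": 0,"dy": 0,"dz": 4,"hand": 4}
  ]
}}

```text
time: 17.92
tcp_pos: [0.4928, 0.3491, 0.0818]
tcp_rot: [-180.0, -0.1, -172.0]
wrist_force: [0.8, 0.2, -0.0]
width: 0.464
grip_force: 0.0
```

Emit:
{"api": "step_arm", "payload": {
  "rows": [
    {"rx": 0,"ry": 0,"rz": 0,"dx": 0,"dy": 0,"dz": 0,"hand": 4}
  ]
}}

```text
time: 18.05
tcp_pos: [0.4923, 0.3476, 0.08]
tcp_rot: [-179.8, -0.3, -172.1]
wrist_force: [0.2, -0.2, 0.7]
width: 0.473
grip_force: 0.0
```

```bash
python3 - <<'E'
from h import *
go(.494,.350)
m=arm.camera_model("wrist");I=arm.camera("wrist");cv2.imwrite("pics/w7.png",I)
E
```

```text
[0.4923 0.3476 0.08  ] [-179.8   -0.3 -172.1] tool dx,dy cm -0.2 0.21 w 0.473
```

View pics/w7.png

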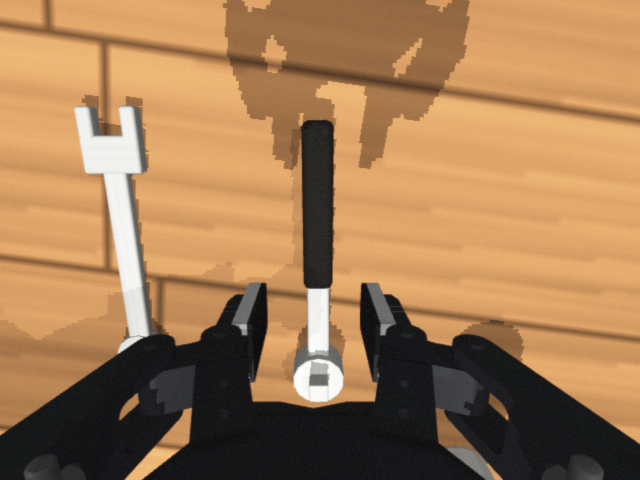

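The ratchet is centred at x≈317, aligned with the fingers, and the spanner is well clear at (125,240). I'll descend and grip.

Emit:
{"api": "step_arm", "payload": {
  "rows": [
    {"rx": 0,"ry": 0,"rz": 0,"dx": 0,"dy": 0.15,"dz": 4,"hand": 4},
    {"rx": 0,"ry": 0,"rz": 0,"dx": 0,"dy": 0,"dz": 2.6,"hand": 4},
    {"rx": 0,"ry": 0,"rz": 0,"dx": 0,"dy": 0,"dz": 0.5,"hand": 4},
    {"rx": 0,"ry": 0,"rz": 0,"dx": 0,"dy": 0,"dz": 0,"hand": 4},
    {"rx": 0,"ry": 0,"rz": 0,"dx": 0,"dy": 0,"dz": 0,"hand": 0.5}
  ],
  "newtons": 70
}}

```text
time: 18.73
tcp_pos: [0.4962, 0.3528, 0.0137]
tcp_rot: [179.9, 0.2, -172.0]
wrist_force: [-0.5, -0.3, 0.5]
width: 0.268
grip_force: 0.0
```

Emit:
{"api": "step_arm", "payload": {
  "rows": [
    {"rx": 0,"ry": 0,"rz": 0,"dx": 0,"dy": 0,"dz": 0,"hand": 0.5},
    {"rx": 0,"ry": 0,"rz": 0,"dx": 0,"dy": 0,"dz": 0,"hand": 0.5},
    {"rx": 0,"ry": 0,"rz": 0,"dx": 0,"dy": 0,"dz": 0,"hand": 0.5}
  ]
}}

```text
time: 19.1
tcp_pos: [0.4962, 0.3525, 0.0139]
tcp_rot: [180.0, 0.2, -172.0]
wrist_force: [-0.3, -1.4, 6.1]
width: 0.178
grip_force: 68.5
```

Emit:
{"api": "step_arm", "payload": {
  "rows": [
    {"rx": 0,"ry": 0,"rz": 0,"dx": 0,"dy": 0,"dz": -4,"hand": 0.5},
    {"rx": 0,"ry": 0,"rz": 0,"dx": 0,"dy": 0,"dz": -5,"hand": 0.5},
    {"rx": 0,"ry": 0,"rz": 7.4,"dx": 0,"dy": 0,"dz": 0,"hand": 0.5},
    {"rx": 0,"ry": 0,"rz": 7.4,"dx": 0,"dy": 0,"dz": 0,"hand": 0.5},
    {"rx": 0,"ry": 0,"rz": 0,"dx": 0,"dy": 0,"dz": 0,"hand": 0.5}
  ]
}}

```text
time: 19.73
tcp_pos: [0.4944, 0.3519, 0.102]
tcp_rot: [-180.0, -0.0, 173.3]
wrist_force: [0.2, 0.6, -4.6]
width: 0.178
grip_force: 69.9
```

```bash
python3 - <<'E'
from h import *
go(.5268,.1036)
I=arm.camera("wrist");S=arm.camera("side")
cv2.imwrite("pics/b8.png",np.hstack([cv2.resize(I,(480,360)),cv2.resize(S[60:240,180:340],(320,360))]))
E
```

```text
[0.4944 0.3519 0.102 ] [-180.    -0.   173.3] tool dx,dy cm -6.12 -24.28 w 0.178
```

View pics/b8.png

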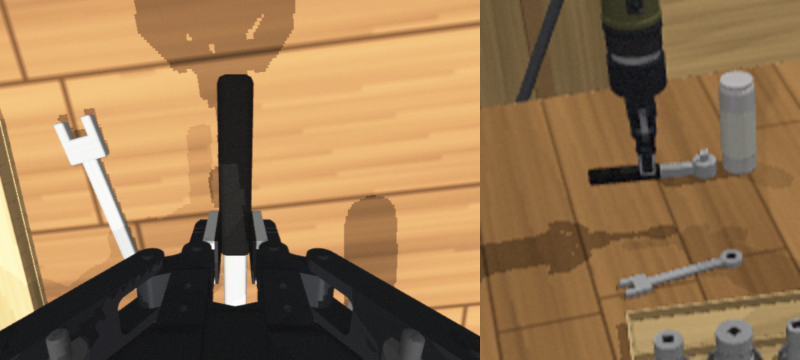

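The ratchet is held level by its grip near the neck, in line with the fingers. I'll carry it to the bay.

Emit:
{"api": "step_arm", "payload": {
  "rows": [
    {"rx": 0,"ry": 0,"rz": 0,"dx": -1.2,"dy": -4.8,"dz": 0,"hand": 0.5},
    {"rx": 0,"ry": 0,"rz": 0,"dx": -1.2,"dy": -4.9,"dz": 0,"hand": 0.5},
    {"rx": 0,"ry": 0,"rz": 0,"dx": -1.2,"dy": -4.9,"dz": 0,"hand": 0.5},
    {"rx": 0,"ry": 0,"rz": 0,"dx": -1.2,"dy": -4.9,"dz": 0,"hand": 0.5},
    {"rx": 0,"ry": 0,"rz": 0,"dx": -1.2,"dy": -4.8,"dz": 0,"hand": 0.5}
  ]
}}

```text
time: 20.45
tcp_pos: [0.5255, 0.1021, 0.1018]
tcp_rot: [-180.0, 0.0, 173.3]
wrist_force: [0.5, 0.2, -4.7]
width: 0.18
grip_force: 70.0
```

Emit:
{"api": "step_arm", "payload": {
  "rows": [
    {"rx": 0,"ry": 0,"rz": 0,"dx": 0,"dy": 0,"dz": 0,"hand": 0.5},
    {"rx": 0,"ry": 0,"rz": 0,"dx": 0,"dy": 0,"dz": 0,"hand": 0.5}
  ]
}}

```text
time: 20.7
tcp_pos: [0.5256, 0.1037, 0.1018]
tcp_rot: [180.0, -0.0, 173.2]
wrist_force: [0.7, 0.8, -4.1]
width: 0.18
grip_force: 70.2
```

```bash
python3 - <<'E'
from h import *
go(.5268,.1036)
cv2.imwrite("pics/b9.png",np.hstack([cv2.resize(arm.camera("wrist"),(480,360)),cv2.resize(arm.camera("side")[120:300,220:380],(320,360))]))
E
```

```text
[0.5256 0.1037 0.1018] [180.   -0.  173.2] tool dx,dy cm -0.12 0.0 w 0.18
```

View pics/b9.png

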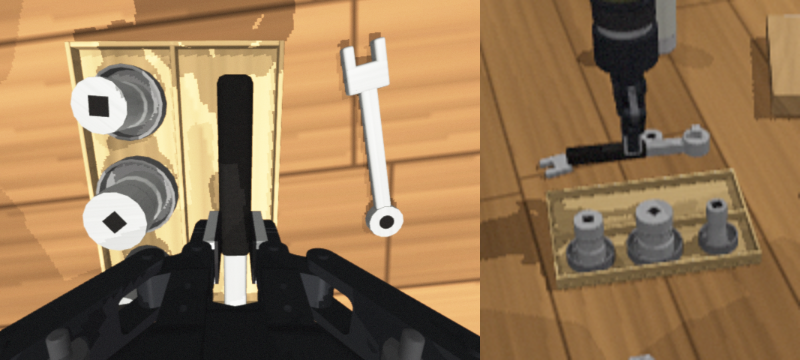

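The ratchet hangs in line over the bay. I'll lower it.

Emit:
{"api": "step_arm", "payload": {
  "rows": [
    {"rx": 0,"ry": 0,"rz": 0,"dx": 0,"dy": 0,"dz": 4,"hand": 0.5},
    {"rx": 0,"ry": 0,"rz": 0,"dx": 0,"dy": 0,"dz": 2.8,"hand": 0.5},
    {"rx": 0,"ry": 0,"rz": 0,"dx": 0,"dy": 0,"dz": 1,"hand": 0.5},
    {"rx": 0,"ry": 0,"rz": 0,"dx": 0,"dy": 0,"dz": 0.3,"hand": 0.5},
    {"rx": 0,"ry": 0,"rz": 0,"dx": 0,"dy": 0,"dz": 0,"hand": 0.5}
  ]
}}

```text
time: 21.42
tcp_pos: [0.5264, 0.1042, 0.0216]
tcp_rot: [180.0, 0.1, 173.2]
wrist_force: [0.3, -0.5, -4.6]
width: 0.176
grip_force: 70.2
```

Emit:
{"api": "step_arm", "payload": {
  "rows": [
    {"rx": 0,"ry": 0,"rz": 0,"dx": 0,"dy": 0,"dz": 0.2,"hand": 0.5},
    {"rx": 0,"ry": 0,"rz": 0,"dx": 0,"dy": 0,"dz": 0,"hand": 0.5}
  ]
}}

```text
time: 21.68
tcp_pos: [0.5262, 0.1037, 0.0194]
tcp_rot: [180.0, 0.1, 173.2]
wrist_force: [0.8, 0.0, -4.1]
width: 0.175
grip_force: 70.3
```

Still hanging (−4 N), so I'll go down a little more.

Emit:
{"api": "step_arm", "payload": {
  "rows": [
    {"rx": 0,"ry": 0,"rz": 0,"dx": 0,"dy": 0,"dz": 0.1,"hand": 0.5},
    {"rx": 0,"ry": 0,"rz": 0,"dx": 0,"dy": 0,"dz": 0,"hand": 0.5}
  ]
}}

```text
time: 21.92
tcp_pos: [0.5261, 0.1037, 0.0189]
tcp_rot: [180.0, 0.1, 173.2]
wrist_force: [-1.9, -0.3, 6.6]
width: 0.177
grip_force: 71.4
```

Contact. I'll release to 3 cm, then rise straight up and back off.

Emit:
{"api": "step_arm", "payload": {
  "rows": [
    {"rx": 0,"ry": 0,"rz": 0,"dx": 0,"dy": 0,"dz": 0,"hand": 3},
    {"rx": 0,"ry": 0,"rz": 0,"dx": 0,"dy": 0,"dz": 0,"hand": 3},
    {"rx": 0,"ry": 0,"rz": 0,"dx": 0,"dy": 0,"dz": -3,"hand": 3},
    {"rx": 0,"ry": 0,"rz": 0,"dx": 0,"dy": 0,"dz": -5,"hand": 3},
    {"rx": 0,"ry": 0,"rz": 0,"dx": 0,"dy": 0,"dz": -6,"hand": 3}
  ]
}}

```text
time: 22.55
tcp_pos: [0.5248, 0.1035, 0.1584]
tcp_rot: [-180.0, -0.1, 173.2]
wrist_force: [0.7, -0.1, -0.5]
width: 0.35
grip_force: 0.0
```

Emit:
{"api": "step_arm", "payload": {
  "rows": [
    {"rx": 0,"ry": 0,"rz": 0,"dx": -3,"dy": 4,"dz": -3,"hand": 3},
    {"rx": 0,"ry": 0,"rz": 0,"dx": -3,"dy": 4,"dz": -3,"hand": 3},
    {"rx": 0,"ry": 0,"rz": 0,"dx": 0,"dy": 0,"dz": 0,"hand": 3},
    {"rx": 0,"ry": 0,"rz": 0,"dx": 0,"dy": 0,"dz": 0,"hand": 3}
  ]
}}

```text
time: 23.05
tcp_pos: [0.5941, 0.1758, 0.217]
tcp_rot: [-180.0, -0.1, 173.2]
wrist_force: [-1.1, -0.6, 0.1]
width: 0.354
grip_force: 0.0
```

```bash
python3 - <<'E'
from h import *
go(.5268,.1036)
cv2.imwrite("pics/b10.png",np.hstack([cv2.resize(arm.camera("wrist"),(400,300)),cv2.resize(arm.camera("side")[110:410,200:600],(400,300))]))
E
```

```text
[0.5941 0.1758 0.217 ] [-1.800e+02 -1.000e-01  1.732e+02] tool dx,dy cm 5.83 -7.97 w 0.354
```

View pics/b10.png

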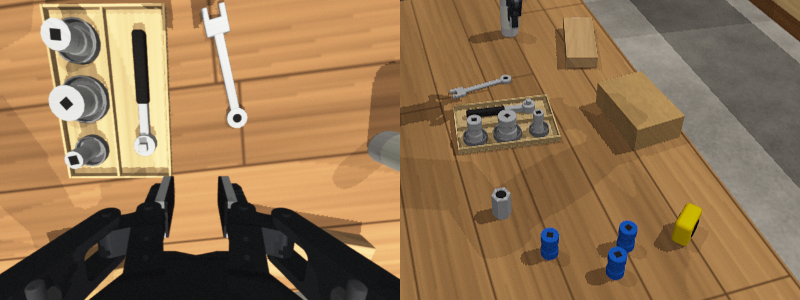

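The picture shows all three sockets upright in their own cups and the ratchet flat in the bay. The coupling, spanner and blue sockets are untouched. Handing in.

```bash
python3 -c "
from station import arm
print(arm.finish_job())"
```

```text
the job is handed in; nothing more can be done
None
```

The job is handed in at about 23 s of robot time: the last picture shows each socket upright in the cup of its size, the ratchet flat in the bay, and the coupling nut and spanner left in place.

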